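# Seat the geared creasing tool in a flatbed paper cutter

## Task

Pluck the tool holder with the toothed wheel out of its pocket in the tool tray and fit it into the cutter's tool collar: lower its shank into the bore, turn it until its teeth mesh with the drive pinion, and push it down against the spring until its flange is fully home on the collar. Keep pressing: finish while still gripping the holder and holding it fully down, so that the clamp screw could be tightened. Leave the other holders in their pockets, leave the cup and pencil alone, and do not shove the carriage out of place.

Things in the scene. Friction and masses are not known exactly. Their poses are not given: they have to be found in the camera images.
- geared_holder: The tool to fit, the only holder with a toothed wheel; aluminium and steel, 80 to 165 g. Stands upright in a tray pocket, flange on the tray's top, turned any way. Origin on its axis at the flange's underside, z up. Below it: shank 14 mm in diameter, 40 mm long, the last 9 mm tapering to a 7 mm nose. Above: flange 28 mm in diameter, 0 to 3 mm; gear 3 to 12 mm; round grip 12 to 58 mm.
- holder_gear (a point): Centre of the toothed wheel's top face, 12 mm above the holder's origin, same axes. 12 teeth, 30 degrees apart, 9 mm high, 41 mm over the tips, about 30 mm at the roots; the centre of one tooth lies on +x.
- holder_grip (a point): Place to grip the holder, on its axis 40 mm above its origin, same axes: round ribbed aluminium grip, 22 mm in diameter, from 28 mm below this point to 18 mm above it.
- tray: Grey plastic tool tray 230 x 70 x 50 mm (x, y, z), fixed, origin at the centre of its underside. Four round pockets 18 mm in diameter, 45 mm deep, in a row along its x axis at x = -84, -28, 28 and 84 mm; its top is at z = 50 mm. The pocket at x = -84 mm is empty; the three holders stand in the others in any order.
- disc_holder: Another holder, stays in its pocket: same shank and flange, a smooth round disc 39 mm in diameter without teeth at 3 to 9 mm, then a 22 mm grip up to 55 mm. Origin at the underside of its flange.
- plain_holder: Another holder, stays in its pocket: same shank and flange, a 20 mm grip from 3 to 40 mm and a 12 mm knob up to 52 mm, no wheel. Origin at the underside of its flange.
- collar (a point): Centre of the collar's top face on the cutter's carriage: clamp block 34 x 31 mm, 24 mm high, upright through bore 15.5 mm in diameter with a chamfered rim; its top is 80 mm above the table. z up along the bore, y along the beam towards the pinion, x towards the beam. Home: the holder's origin on this point. Motors hold the carriage still up to about 80 N. Cutter and carriage are parked anywhere.
- screw (a point): Head of the collar's clamp thumbscrew, already backed off: black, 16 mm across, 32 mm in front of the bore axis (towards the collar's -x) and 11 mm below the collar's top face. Behind the bore the black back plate reaches 2 mm above that face and the beam, 33 mm from the axis, 8 mm above it.
- pinion_centre (a point): Centre of the brass drive pinion's top face, 33.5 mm from the bore axis along the collar's y. 10 teeth, 36 degrees apart, 35 mm over the tips, 24 mm at the roots; it spans 3 to 12 mm above the collar's top face, so a gear out of mesh stops 7 to 9 mm short of home. Tooth ends are eased: they slip together within about 5 degrees of the right angle.
- pinion (a joint): Turn of the pinion (rad, anticlockwise from above); at 0 a tooth points at the bore axis. Its motor holds it against 0.2 N m; once in mesh it can be turned along with the gear. With a = this value and h = yaw of the holder's +x from the collar's +x (anticlockwise), the teeth mesh at h = 15 deg - a*10/12, plus any multiple of 30 deg.
- seat (a joint): How far the steel spring sleeve around the bore (23 mm in diameter, standing 5 mm proud of the collar's top) is pressed in, in m: 0 when free, 0.005 when flush, which is the holder's home. It pushes back with 4 N at first contact and 8 N when flush; let go, the holder rises again.
- mug: Light brown cup, 86 mm across the rim, 115 mm high, standing on the table beside the cutter; leave it alone. Origin at the centre of its underside.
- pencil: Black pencil, 175 mm long and 7 mm thick, lying on the table along its own x axis, on the tray's other side from the cutter; leave it alone. Origin under its middle.
Not all that is in view belongs to the job. Leave any green or orange look-alike of the geared_holder alone.

How it is judged (in metres and radians):
On the way, in this order (a step that is already met when the one before it is completed fails the run):
1. the geared holder is drawn up clear of its pocket in the gripper (z of geared_holder in the frame of tray above 0.092 m and contact force between the fingers and geared_holder above 1 N), for 0.1 s.
2. its shank is in the collar's bore and its teeth have slipped in beside the pinion's (horizontal distance between geared_holder and collar below 0.0025 m and z of geared_holder in the frame of collar below 0.005 m and angle between the z axis of geared_holder and the z axis of collar, either way round below 0.07 rad), for 0.1 s.
At the end, for the whole second after the job is handed in: Through the last second the geared holder is fully home in the collar: its origin within 2 mm sideways and at most 1.5 mm above the collar's top face, upright within 0.05 rad, the spring sleeve pressed in at least 3.5 of its 5 mm, at rest, and the fingers are still on it with more than 2 N (horizontal distance between geared_holder and collar below 0.002 m and z of geared_holder in the frame of collar below 0.0015 m and angle between the z axis of geared_holder and the z axis of collar, either way round below 0.05 rad and value of joint seat above 0.0035 m and contact force between the fingers and geared_holder above 2 N and linear speed of geared_holder below 0.02 m/s); the arm keeps its last pose, push and grip.
It fails at once if another holder was pulled out or knocked (more than 15 mm) (distance of any of disc_holder, plain_holder from where it was at the start of the episode above 0.015 m).
It fails at once if the cup or the pencil was moved (more than 30 mm) (distance of any of mug, pencil from where it was at the start of the episode above 0.03 m).
It fails at once if the carriage was shoved out of place (more than 8 mm) (distance of collar from where it was at the start of the episode above 0.008 m).
It also fails if it takes over 45 s, if anything falls off the work surface, if the arm or the gripper's body presses on something with over 40 N, if the wrist force passes 120 N, or if a joint passes its speed limit or range.

## Robot

A 6-joint arm with a two-finger parallel gripper is mounted at the origin on the work surface. World frame = base frame: x ahead of the robot, y to its left, z up, the work surface at z = 0. Lengths are in m, angles in degrees, forces in N, time in s.
With the tool pointing down it reaches from about 0.35 to 0.875 m from the base axis. Payload 4.2 kg.
Tool frame: the origin (TCP) lies midway between the tips of the shut fingers; the grasp point (between the pads) lies 19 mm behind it; z points along the fingers, y is the line along which they close (so a half turn about z gives the same grasp; the last joint's range is limited). The gripper opens to 87 mm and grips with 3 to 60 N. Pads are 19 mm wide; open, the fingers measure 117 mm over their backs; the gripper's body (75 mm by 190 mm) begins 51 mm behind the grasp point.
Start: joints at [88.556, 22.042, 0.453, 0, -68.411, -14.817], TCP at [0.175, 0.6, 0.223] pointing down, gripper open.
Joint ranges: [-179.83, 179.83], [-69.29, 118.12], [-61.27, 80.66], [-181.25, 117.63], [-171.15, -9.14], [-177.46, 177.46]. Speed limits (degrees/s): [159.86, 159.86, 180, 180, 180, 180].

## Interface

Orientations are given as a 3x3 rotation matrix whose columns are the frame's x, y, z axes.
In Python, from station import r, cams gives the robot as it stands.
- The arm moves only by the tool play_rows, never from a script. Its argument "commands" is text: rows parted by semicolons, each of 6 numbers parted by spaces: the shift along the world's x, y, z normalised to -1 to 1, where 1 is 30 mm, then the turn, a rotation vector about the world's x, y, z normalised to -1 to 1, where 1 is 0.15 rad. A call has 1 to 20 rows; each row shifts and turns the commanded pose from where the row before left it; what a row does not reach is not made up. A row lasts 1/10 s, in which the tool goes at most 50 mm and 8.59 degrees, less where a joint would pass 70% of its speed; a pose out of reach is approached as far as the arm can. A call with a number of a shift or a turn outside -1 to 1 is refused whole. A call with a gripper value outside its range is refused whole. "grip" is the finger opening in mm, from 0 to 87, set as the call begins (left out, the last holds). The fingers move at their own pace and stop on an object; the grip force is fixed at half the most. Time passes only in rows, so rows that do not move let the fingers close. It gives the time, the measured TCP pose, the force, the opening and the grip force at its end, in the units of the state.
- r.sense(): the state, without advancing time (a new reading comes with each control period).
- cams.capture(name): name is "scene" or "top" or "wrist"; returns (picture, depth): 420x560x3 uint8, blue, green, red; 420x560 float32, m along the optical axis (not along the pixel's ray), 0 where there is no reading.
- cams.camera_info(name): a dict with "mtx" (3x3 intrinsics, pixels), "R" (3x3) and "t" (3): a world point X has camera coordinates R X + t. Camera axes: x right, y down, z forward; pixel columns grow to the right and rows downward; lengths in m; the calibration is good to about 2 mm. A picture is of the moment at which its call begins: read the wrist's pose just before it. camera_info takes no time and is no camera call; for the wrist camera it gives the pose at the moment of the call.
- r.finish_job(): hands the job in; it is judged then, once.
The state is a dict: "time_s": time; "joints": joint angles; "joint_velocities": joint speeds; "effort": joint torques, N m; "tcp_pos": TCP position; "ee_rot": TCP orientation; "wrist_force": force on the tool from outside, world axes, zero at the start; "moment": the same for the moment, N m; "gripper_width": opening from 0.0 (shut) to 1.0 (fully open); "gripper_force": force on a finger pad.
Only numpy, scipy, OpenCV 4.12 (cv2) and the standard library are available. Lean on these libraries where they do the work, as an engineer would, in place of code of your own. Each camera call takes 0.05 s, during which the arm holds its last target. There are 200 camera calls.

## Working session

There is one attempt and no reset: what is moved stays moved. The work goes in short steps, Python scripts to look and compute and a tool call to move; the robot and the scene stay as the last step left them, time stands still between calls to the robot, and variables do not carry over. Pictures are saved under pics/ and viewed, at most 10 in all, crops included, and the job is handed in when it is done.

Besides the shell and the picture viewer there is one more tool, called after ">>>" as name(argument=value, ...) on one line, values as JSON. play_rows: Moves the arm, as the interface text tells. Scaled input: -1 to 1 covers 30 mm each way for a shift and 0.15 rad each way for a turn. Its arguments: {"type":"object","properties":{"commands":{"type":"string"},"grip":{"type":"number"}},"required":["commands"]}

```bash
ls; mkdir -p pics; cat > h.py <<'E'
import numpy as np, cv2
from station import r, cams
def shot(n):
    i=cams.camera_info(n); im,d=cams.capture(n); np.savez(f'{n}.npz',im=im,d=d,mtx=i['mtx'],R=i['R'],t=i['t']); return im,d,i
def load(n):
    z=np.load(f'{n}.npz'); return z['im'],z['d'],z
def plane(i,u,v,z):
    K,R,t=[np.array(i[k]) for k in('mtx','R','t')]; t=t.ravel()
    ray=R.T@np.linalg.solve(K,[u,v,1.]); c=-R.T@t
    return c+ray*(z-c[2])/ray[2]
def proj(i,X):
    K,R,t=[np.array(i[k]) for k in('mtx','R','t')]; p=K@(R@np.array(X)+t.ravel()); return p[:2]/p[2]
def cloud(i,d):
    K,R,t=[np.array(i[k]) for k in('mtx','R','t')]
    v,u=np.indices(d.shape); q=np.stack([(u-K[0,2])/K[0,0]*d,(v-K[1,2])/K[1,1]*d,d],-1)
    return (q-t.ravel())@R
E
python3 - <<'E'
from h import *
for n in('scene','top'):
    im,d,i=shot(n); print(n,np.array(i['mtx']).round(1).tolist(),(-np.array(i['R']).T@np.array(i['t']).ravel()).round(3),np.array(i['R']).round(2).tolist())
    cv2.imwrite(f'pics/{n}0.png',im)
s=r.sense(); print(s)
E
```

```text
pics
scene [[432.6, 0.0, 285.9], [0.0, 432.6, 211.3], [0.0, 0.0, 1.0]] [ 0.896 -0.732  0.821] [[0.88, 0.48, -0.02], [0.31, -0.6, -0.74], [-0.36, 0.64, -0.67]]
top [[455.7, 0.0, 280.8], [0.0, 455.7, 208.1], [0.0, 0.0, 1.0]] [ 0.284 -0.032  1.137] [[0.0, -1.0, -0.0], [-0.99, -0.0, -0.17], [0.17, 0.0, -0.99]]
{'time_s': 0.1, 'joints': array([ 8.85563581e+01,  2.20868221e+01,  3.88058102e-01, -2.40071793e-02,
       -6.84123527e+01, -1.48182321e+01]), 'joint_velocities': array([ 0.08899509,  0.02796224,  0.22235029,  0.06760655,  0.03489494,
       -0.03703528]), 'effort': array([-4.48846583e-05, -3.91693068e+01,  1.87933356e+01,  4.23190847e+00,
        1.34200513e-02, -7.12985707e-05]), 'tcp_pos': array([0.17483933, 0.59948654, 0.22157055]), 'ee_rot': array([[ 9.59948581e-01, -2.80175890e-01, -4.38348478e-04],
       [-2.80176208e-01, -9.59946651e-01, -1.92888932e-03],
       [ 1.19637127e-04,  1.97444938e-03, -9.99998044e-01]]), 'wrist_force': array([-0.27855518,  0.23824183, -0.07677882]), 'moment': array([-0.05019949,  0.01197094, -0.02642371]), 'gripper_force': 0.0, 'gripper_width': 1.001294014375601}
```

View pics/top0.png

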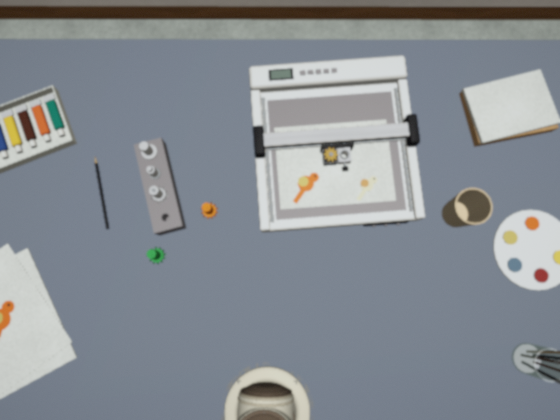

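View pics/scene0.png

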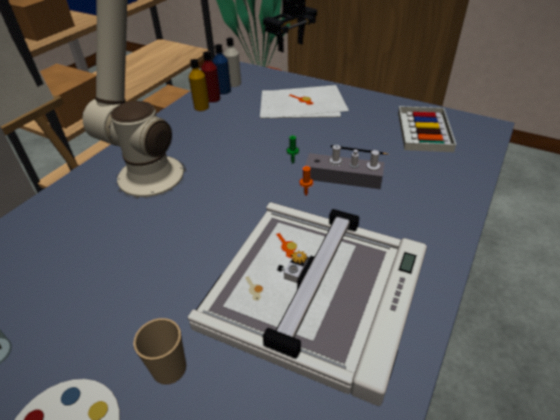

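The top view shows the tray at about (160,187), with holders at (148,150), (152,170) and (155,192) and the empty pocket at (165,217). The collar is at about (344,156) and the brass pinion at about (330,154). The cup is at (473,206) and the pencil at (101,193). Look-alikes to avoid are the orange holder at (208,210) and the green one at (156,255). The geared holder is therefore one of the wheeled ones at (148,150) or (155,192), and a close crop will settle which.

```bash
python3 - <<'E'
from h import *
im,d,i=load('top')
a=cv2.resize(im[130:240,125:190],None,fx=5.4,fy=5.4,interpolation=cv2.INTER_CUBIC)
b=cv2.resize(im[130:185,310:375],None,fx=6.6,fy=6.6,interpolation=cv2.INTER_CUBIC)
c=np.zeros((600,800,3),np.uint8); c[:a.shape[0],:a.shape[1]]=a[:600]; c[:b.shape[0],360:360+b.shape[1]]=b[:, :440]
cv2.imwrite('pics/crop1.png',c)
P=cloud(i,d)
for n,u,v,z in(('h1',148,147,.1),('h2',151,170,.1),('h3',155,190,.1),('empty',165,217,.05),('collar',344,156,.08),('pin',330,154,.092),('mug',473,206,.115),('orange',208,209,.05),('green',156,255,.05)):
    print(n,plane(i,u,v,z).round(3),P[v,u].round(3))
E
```

```text
h1 [0.612 0.283 0.1  ] [0.611 0.282 0.101]
h2 [0.556 0.273 0.1  ] [0.557 0.274 0.095]
h3 [0.508 0.261 0.1  ] [0.506 0.258 0.109]
empty [0.452 0.248 0.05 ] [0.457 0.255 0.02 ]
collar [ 0.596 -0.183  0.08 ] [ 0.609 -0.19   0.037]
pin [ 0.598 -0.149  0.092] [ 0.597 -0.148  0.095]
mug [ 0.468 -0.47   0.115] [ 0.482 -0.503  0.038]
orange [0.472 0.144 0.05 ] [0.463 0.137 0.098]
green [0.36  0.265 0.05 ] [0.357 0.253 0.092]
```

View pics/crop1.png

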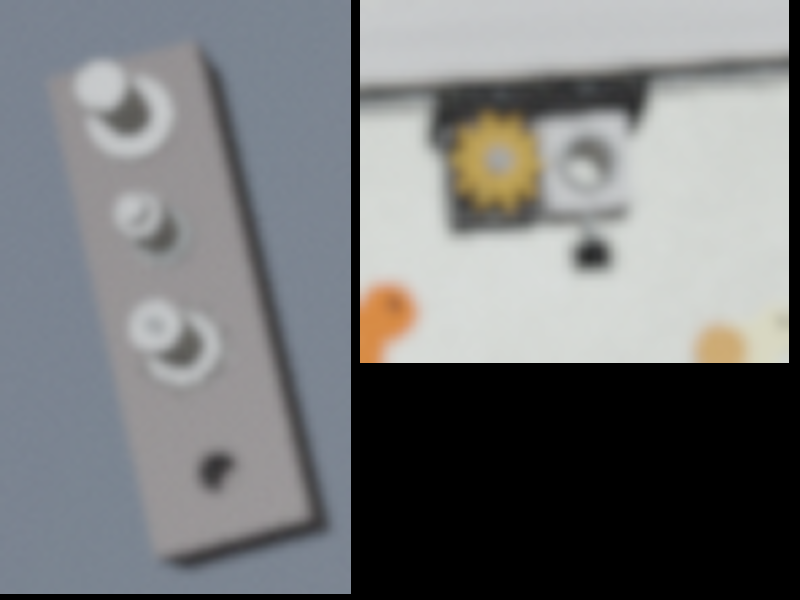

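```bash
python3 - <<'E'
from h import *
s=r.sense(); i=cams.camera_info('wrist'); R=np.array(i['R']);t=np.array(i['t']).ravel()
E=s['ee_rot']; print('cam in tool',(E.T@(-R.T@t-s['tcp_pos'])).round(4),(R@E).round(3).tolist(),np.array(i['mtx']).round(1).tolist())
E
```

```text
cam in tool [ 0.0784  0.0005 -0.1612] [[0.0, 1.0, 0.001], [-0.959, 0.0, -0.283], [-0.283, -0.001, 0.959]] [[339.2, 0.0, 279.7], [0.0, 339.2, 208.1], [0.0, 0.0, 1.0]]
```

>>> play_rows(commands="0.9 -0.945 0 0 0 0.277;0.9 -0.945 0 0 0 0.277;0.9 -0.945 0 0 0 0.277;0.9 -0.945 0 0 0 0.277;0.9 -0.945 0 0 0 0.277;0.9 -0.945 0 0 0 0.277;0.9 -0.945 0 0 0 0.277;0.9 -0.945 0 0 0 0.277;0.9 -0.945 0 0 0 0.277;0.9 -0.945 0 0 0 0.277;0.9 -0.945 0 0 0 0.277;0.9 -0.945 0 0 0 0.277;0 0 0 0 0 0;0 0 0 0 0 0")

```text
time_s: 1.5
tcp_pos: [0.4991, 0.2589, 0.2219]
ee_rot: [[0.978, 0.211, -0.001], [0.211, -0.978, -0.001], [-0.001, 0.0, -1.0]]
wrist_force: [-1.0, 0.2, -0.3]
gripper_width: 0.998
gripper_force: 0.0
```

```bash
python3 - <<'E'
from h import *
im,d,i=shot('wrist'); s=r.sense(); print(s['tcp_pos'],s['ee_rot'].round(3).tolist(),s['time_s'])
cv2.imwrite('pics/w1.png',im)
E
```

```text
[0.49867748 0.25961976 0.22207363] [[0.977, 0.212, -0.001], [0.212, -0.977, -0.0], [-0.001, 0.0, -1.0]] 1.55
```

View pics/w1.png

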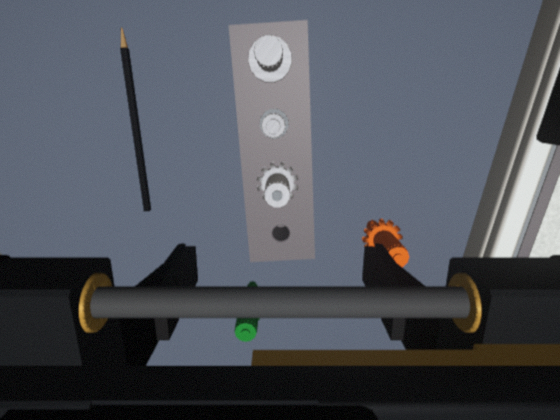

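The wrist view shows the toothed wheel on the holder at (277,180), with its grip top at (278,196). The smooth disc holder is at (270,56) and the plain one at (273,125). The empty pocket is at (281,233), and the orange look-alike at (385,240) is off the tray. The geared holder is the third one along the tray, next to the empty pocket.

```bash
python3 - <<'E'
from h import *
im,d,i=load('wrist'); P=cloud(i,d)
def blob(u0,v0,rad,zlo,zhi):
    v,u=np.indices(d.shape); m=(np.hypot(u-u0,v-v0)<rad)&(d>0)&(P[...,2]>zlo)&(P[...,2]<zhi)
    q=P[m]; c,rr=cv2.minEnclosingCircle((q[:,:2]*1000).astype(np.float32)); return m.sum(),np.round(np.median(q,0),4),np.round(c,1),round(rr,1)
for n,u,v,lo,hi in(('geartop',278,196,.1,.12),('disctop',268,45,.098,.12),('plain knob',273,124,.095,.12)): print(n,blob(u,v,16,lo,hi))
print('gear',blob(277,180,28,.056,.066))
g=cv2.cvtColor(im,cv2.COLOR_BGR2GRAY)
# top-face contour by brightness & depth
for n,u,v,z in(('gtop',278,196,.108),('empty',281,233,.05)): print(n,plane(i,u,v,z).round(4))
# tray long edges: tray-top points
m=(abs(P[...,2]-.05)<.004)&(d>0); m[260:]=0
cs,_=cv2.findContours(m.astype(np.uint8),cv2.RETR_EXTERNAL,cv2.CHAIN_APPROX_NONE); c=max(cs,key=cv2.contourArea)
q=np.array([plane(i,*p[0],.05)[:2]*1000 for p in c],np.float32); print('tray',cv2.minAreaRect(q))
crop=cv2.resize(im[140:250,220:340],None,fx=5,fy=5,interpolation=cv2.INTER_CUBIC); cv2.imwrite('pics/w1c.png',crop)
E
```

```text
geartop (np.int64(541), array([0.5076, 0.2625, 0.1071]), array([506.6, 262.4]), 11.3)
disctop (np.int64(568), array([0.6158, 0.2926, 0.104 ]), array([615.7, 292.5]), 11.0)
plain knob (np.int64(172), array([0.5604, 0.2774, 0.101 ]), array([560.3, 277.4]), 6.0)
gear (np.int64(493), array([0.5147, 0.2643, 0.0609]), array([506.4, 262.4]), 20.6)
gtop [0.5063 0.2612 0.108 ]
empty [0.4533 0.2469 0.05  ]
tray ((533.4387817382812, 269.959228515625), (229.35354614257812, 69.79256439208984), 15.493700981140137)
```

View pics/w1c.png

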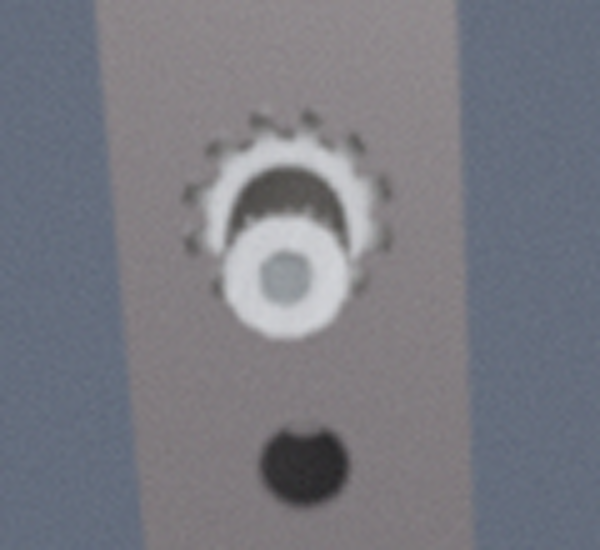

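>>> play_rows(commands="0.13 0.045 0 0 0 0.192;0.127 0.045 0 0 0 0.192;0 0 0 0 0 0;0 0 -0.8 0 0 0;0 0 -0.8 0 0 0;0 0 -0.8 0 0 0;0 0 -0.8 0 0 0;0 0 -0.8 0 0 0;0 0 -0.5 0 0 0;0 0 -0.5 0 0 0;0 0 0 0 0 0;0 0 0 0 0 0")

```text
time_s: 2.75
tcp_pos: [0.5064, 0.2631, 0.0728]
ee_rot: [[0.963, 0.27, 0.0], [0.27, -0.963, -0.0], [0.0, 0.0, -1.0]]
wrist_force: [-0.3, 0.6, 0.0]
gripper_width: 1.003
gripper_force: 0.0
```

>>> play_rows(commands="0 0 0 0 0 0;0 0 0 0 0 0;0 0 0 0 0 0;0 0 0 0 0 0;0 0 0 0 0 0;0 0 0 0 0 0;0 0 0 0 0 0;0 0 0 0 0 0;0 0 0 0 0 0;0 0 0 0 0 0", grip=0)

```text
time_s: 3.75
tcp_pos: [0.5067, 0.2625, 0.0725]
ee_rot: [[0.963, 0.269, -0.0], [0.269, -0.963, 0.0], [-0.0, -0.0, -1.0]]
wrist_force: [0.2, -0.8, -0.1]
gripper_width: 0.243
gripper_force: 30.0
```

>>> play_rows(commands="0 0 0.3 0 0 0;0 0 0.3 0 0 0;0 0 0.6 0 0 0;0 0 0.6 0 0 0;0 0 0.6 0 0 0;0 0 0.6 0 0 0;0 0 0.5 0 0 0;0 0 0.3 0 0 0;0 0 0 0 0 0;0 0 0 0 0 0;0 0 0 0 0 0")

```text
time_s: 4.85
tcp_pos: [0.5061, 0.2621, 0.1856]
ee_rot: [[0.963, 0.269, -0.002], [0.269, -0.963, -0.001], [-0.002, 0.001, -1.0]]
wrist_force: [-0.1, -1.3, -1.1]
gripper_width: 0.242
gripper_force: 30.0
```

```bash
python3 - <<'E'
from h import *
im,d,i=shot('wrist'); s=r.sense(); print(s['tcp_pos'],s['time_s'],s['gripper_width'],s['wrist_force'])
tcp=s['tcp_pos']; g=tcp+[0,0,-.011]   # expected gear top: TCP-0.011
print(proj(i,g),proj(i,tcp)); 
P=cloud(i,d); m=(abs(P[...,2]-g[2])<.006)&(np.hypot(P[...,0]-g[0],P[...,1]-g[1])<.026)&(d>0); print(m.sum(), np.argwhere(m).min(0),np.argwhere(m).max(0))
u,v=proj(i,g).astype(int); print(np.median(P[m],0))
cv2.imwrite('pics/w2c.png',cv2.resize(im[v-75:v+55,u-80:u+80],None,fx=4.6,fy=4.6,interpolation=cv2.INTER_CUBIC))
E
```

```text
[0.50621561 0.26215    0.18552374] 4.9 0.24454684834344517 [-1.20814782  0.04396309 -0.78364609]
[278.27164225 255.44935785] [278.19349647 264.27869017]
1124 [219 245] [255 314]
[0.51708683 0.26544963 0.17396094]
```

View pics/w2c.png

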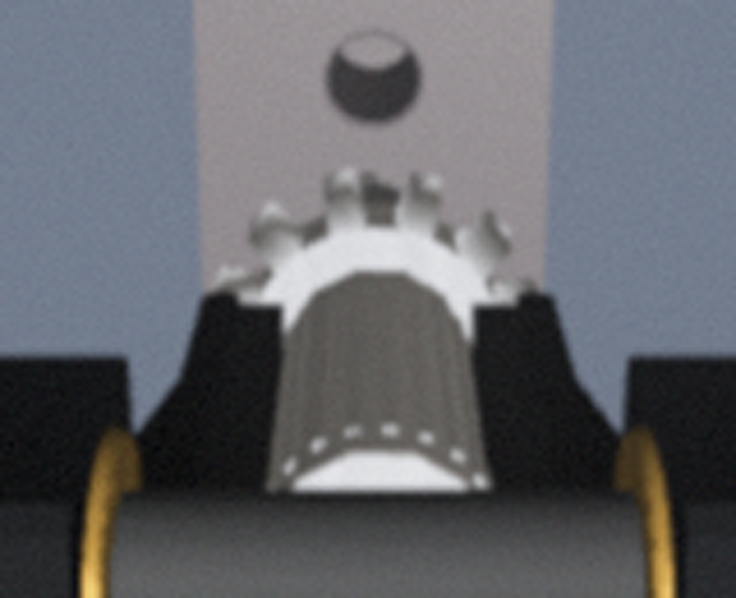

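The close view shows the holder gripped upright. Teeth are visible at crop pixels (272,215), (345,185), (422,190) and (490,235), so I can measure the tooth phase from depth. The vacated pocket is at (375,75).

```bash
cat > gear.py <<'E'
from h import *
from scipy.optimize import least_squares
def gear(i,d,s,v=True):
    P=cloud(i,d); tcp=s['tcp_pos']; E=s['ee_rot']
    Q=(P-tcp)@E   # tool frame
    m=(d>0)&(Q[...,2]>.008)&(Q[...,2]<.020)&(np.hypot(Q[...,0],Q[...,1])<.026)&(Q[...,0]>0.002)
    q=Q[m]; c=np.zeros(2)
    for k in range(4):
        w=q[:,:2]-c; rr=np.hypot(*w.T); a=np.arctan2(w[:,1],w[:,0])
        b=(rr>.0165)&(rr<.024)
        ph=np.angle(np.exp(12j*a[b]).mean())/12; con=abs(np.exp(12j*a[b]).mean())
        # tips: outermost radius per tooth
        tips=[]
        for n in range(-3,4):
            da=a-ph-n*np.pi/6; sel=b&(abs((da+np.pi)%(2*np.pi)-np.pi)<.09)
            if sel.sum()>5:
                t=np.argsort(rr[sel])[-max(3,sel.sum()//8):]; tips.append(q[sel][t,:2].mean(0))
        tips=np.array(tips); f=least_squares(lambda c:np.hypot(*(tips-c).T)-.0203,c); c=f.x
    yaw=np.degrees(np.arctan2(E[1,0],E[0,0]))
    top=q[(rr>.0115)&(rr<.0145)]
    print('centre tool mm',(c*1e3).round(2),'res',(f.fun*1e3).round(2),'phase tool deg',np.degrees(ph).round(2),'conc',con.round(2),'tool yaw',yaw.round(2),'world tooth yaw mod30',((yaw-np.degrees(ph))%30).round(2),'top z tool',np.median(top[:,2]).round(4),len(top))
E
cat > col.py <<'E'
from h import *
def pin(i,im,d,c0,z=.092):
    hsv=cv2.cvtColor(im,cv2.COLOR_BGR2HSV); P=cloud(i,d)
    v,u=np.indices(d.shape); w=np.array([plane(i,a,b,z) for a,b in zip(u.ravel(),v.ravel())])[:,:2].reshape(*d.shape,2)
    m=(hsv[...,0]>12)&(hsv[...,0]<32)&(hsv[...,1]>90)&(np.hypot(w[...,0]-c0[0],w[...,1]-c0[1])<.026)
    return w,P,m,hsv
E
python3 - <<'E'
from gear import *; from col import *
im,d,i=load('wrist'); gear(i,d,r.sense())
im,d,i=load('top'); w,P,m,h=pin(i,im,d,(.598,-.149))
q=(w[m]*1000).astype(np.float32); c,rr=cv2.minEnclosingCircle(q); print('pinion',c,rr,m.sum(), q.mean(0), np.median(P[m],0))
a=np.arctan2(*(q-q.mean(0)).T[::-1]); R=np.hypot(*(q-q.mean(0)).T); b=(R>13); f=np.exp(10j*a[b]).mean(); print('phase',np.degrees(np.angle(f))/10,abs(f))
# beam edges: points z .083-.095 near
Q=P[(abs(P[...,2]-.088)<.005)&(abs(P[...,0]-.645)<.04)&(P[...,1]>-.32)&(P[...,1]<-.0)]; print('beam',cv2.minAreaRect((Q[:,:2]*1000).astype(np.float32)),len(Q))
# collar top: bright low-saturation at z .08
k=(abs(P[...,2]-.08)<.008)&(abs(P[...,0]-.6)<.04)&(abs(P[...,1]+.183)<.022); print('collar',cv2.minAreaRect((P[k][:,:2]*1000).astype(np.float32)),k.sum(),np.median(P[k],0))
E
```

```text
centre tool mm [-0.05  0.38] res [-0.06  0.   -0.02  0.02  0.09 -0.13] phase tool deg -12.42 conc 0.68 tool yaw 15.6 world tooth yaw mod30 28.02 top z tool 0.0114 287
pinion (597.6204833984375, -149.79725646972656) 18.35188102722168 136 [ 597.3882  -148.76283] [ 0.59667728 -0.14874861  0.09037861]
phase 15.461865 0.08535872
beam ((635.4497680664062, -161.03338623046875), (60.2079963684082, 322.2093811035156), 4.577091693878174) 1934
collar ((600.8412475585938, -182.35740661621094), (41.72296142578125, 77.86231994628906), 89.3348159790039) 377 [ 0.61243611 -0.18156445  0.08070677]
```

>>> play_rows(commands="0.04 -0.4 0 0 0 0;0.04 -0.8 0 0 0 0;0.04 -0.8 0 0 0 0;0.04 -0.8 0 0 0 0;0.04 -0.8 0 0 0 0;0.04 -0.8 0 0 0 0;0.04 -0.8 0 0 0 0;0.04 -0.8 0 0 0 0;0.04 -0.8 0 0 0 0;0.04 -0.8 0 0 0 0;0.04 -0.8 0 0 0 0;0.04 -0.8 0 0 0 0;0.04 -0.8 0 0 0 0;0.04 -0.8 0 0 0 0;0.04 -0.8 0 0 0 0;0.04 -0.8 0 0 0 0;0.04 -0.8 0 0 0 0;0.04 -0.8 0 0 0 0;0.04 -0.8 0 0 0 0;0.04 -0.6 0 0 0 0")

```text
time_s: 6.9
tcp_pos: [0.5298, -0.2014, 0.1861]
ee_rot: [[0.963, 0.268, -0.001], [0.268, -0.963, -0.0], [-0.001, -0.0, -1.0]]
wrist_force: [0.1, -0.6, -0.7]
gripper_width: 0.243
gripper_force: 30.0
```

>>> play_rows(commands="0 0 -0.4 0 0 0;0 0 -0.4 0 0 0;0 0 0 0 0 0;0 0 0 0 0 0;0 0 0 0 0 0")

```text
time_s: 7.4
tcp_pos: [0.531, -0.199, 0.1628]
ee_rot: [[0.963, 0.27, 0.0], [0.27, -0.963, -0.0], [0.0, 0.0, -1.0]]
wrist_force: [-0.3, 0.7, -0.6]
gripper_width: 0.242
gripper_force: 30.0
```

```bash
python3 - <<'E'
from gear import *; from col import *
im,d,i=shot('wrist'); s=r.sense(); print(s['tcp_pos'],s['time_s']); np.savez('s.npz',tcp=s['tcp_pos'],E=s['ee_rot'])
gear(i,d,s)
u,v=proj(i,[.597,-.166,.085]).astype(int); print(u,v)
u=min(max(u,80),480);v=min(max(v,70),350)
c=im[v-70:v+70,u-80:u+80]; cv2.imwrite('pics/w3c.png',cv2.resize(c,None,fx=4.2,fy=4.2,interpolation=cv2.INTER_CUBIC)); print('crop origin',u-80,v-70)
w,P,m,h=pin(i,im,d,(.598,-.149))
q=(w[m]*1000).astype(np.float32); c,rr=cv2.minEnclosingCircle(q); print('pinion',c,rr,m.sum(), q.mean(0), np.median(P[m],0))
k=(abs(P[...,2]-.092)<.004)&(np.hypot(P[...,0]-c[0]/1e3,P[...,1]-c[1]/1e3)<.021); print('pin depth',k.sum(),cv2.minEnclosingCircle((P[k][:,:2]*1000).astype(np.float32)))
E
```

```text
[ 0.53108291 -0.19903147  0.16300036] 7.45
centre tool mm [-0.02  0.26] res [-0.1  -0.01  0.07 -0.01  0.   -0.08] phase tool deg -12.45 conc 0.68 tool yaw 15.67 world tooth yaw mod30 28.12 top z tool 0.0115 291
258 116
crop origin 178 46
pinion (598.9378662109375, -151.4693603515625) 17.648666381835938 1558 [ 599.1521  -151.44202] [ 0.59932238 -0.15133568  0.09099142]
pin depth 1630 ((598.3125, -150.83961486816406), 17.559362411499023)
```

View pics/w3c.png

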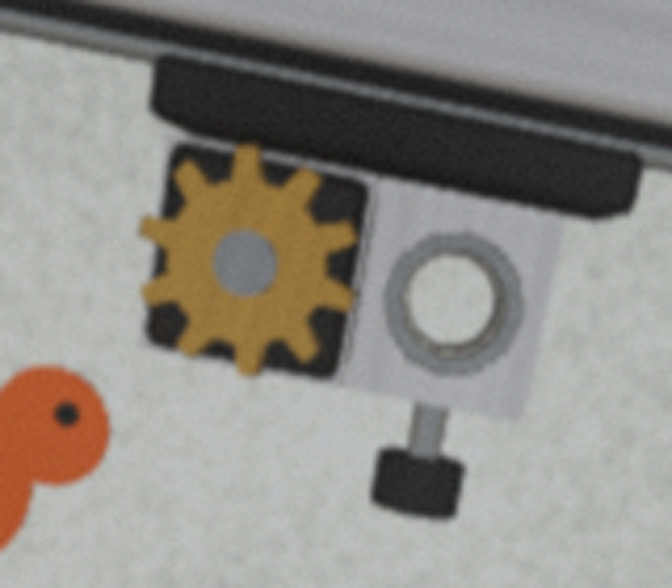

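The crop shows the brass pinion at about (243,262), the sleeve ring and bore at about (453,303), and the screw head at (418,485). The beam runs along the top edge. None of it is obstructed, so I can measure it now.

```bash
cat > meas.py <<'E'
from gear import *; from col import *
def meas(i,im,d):
    w,P,m,h=pin(i,im,d,(.5985,-.151))
    q=(w[m]*1000); c,rr=cv2.minEnclosingCircle(q.astype(np.float32)); c=np.array(c)
    for nm,c_ in(('enc',c),('mean',q.mean(0))):
        a=np.arctan2(*(q-c_).T[::-1]); R=np.hypot(*(q-c_).T); f=np.exp(10j*a[(R>13)]).mean()
        print('pinion',nm,c_.round(2),rr.__round__(2),'phase deg',round(np.degrees(np.angle(f))/10,2),round(abs(f),2))
    v,u=np.indices(d.shape); z=P[...,2]; e=(.5955,-.1845)
    k=(z>.083)&(z<.088)&(np.hypot(P[...,0]-e[0],P[...,1]-e[1])<.0155)&(d>0)
    Q=(P[k][:,:2]*1000).astype(np.float32); cb,rb=cv2.minEnclosingCircle(Q); print('sleeve depth',k.sum(),np.round(cb,2),round(rb,2),Q.mean(0).round(2),'z',np.median(z[k]).round(4))
    W=(w-0); ray85=np.array([plane(i,a,b,.085)[:2] for a,b in zip(u[k],v[k])])*1000; cb2,rb2=cv2.minEnclosingCircle(ray85.astype(np.float32)); print('sleeve ray',np.round(cb2,2),round(rb2,2))
    g=cv2.cvtColor(im,cv2.COLOR_BGR2GRAY)
    # bore: Hough-free, bright hole contour inside ring
    cu,cv_=proj(i,[e[0],e[1],.085]); mk=((np.hypot(u-cu,v-cv_)<30)&k).astype(np.uint8)
    cs,hi=cv2.findContours(mk,cv2.RETR_CCOMP,cv2.CHAIN_APPROX_NONE)
    for c1,h1 in zip(cs,hi[0]):
        if len(c1)>20:
            el=cv2.fitEllipse(c1); print('hole' if h1[3]>=0 else 'outer',np.round(el[0],2),np.round(el[1],2),(plane(i,*el[0],.085)[:2]*1e3).round(2))
    k2=(abs(z-.0805)<.0035)&(np.hypot(P[...,0]-e[0],P[...,1]-e[1])<.035)&(d>0)&(h[...,1]<60)&(g>90)
    print('collar face',cv2.minAreaRect((P[k2][:,:2]*1000).astype(np.float32)),np.median(z[k2]).round(4))
    b=(abs(z-.088)<.004)&(P[...,0]>.622)&(abs(P[...,1]+.17)<.12)&(d>0)
    x,y=P[b][:,0],P[b][:,1]; ys=np.arange(-.25,-.08,.01); xs=[x[abs(y-t)<.003].min() if (abs(y-t)<.003).sum()>3 else np.nan for t in ys]; ok=np.isfinite(xs); p=np.polyfit(ys[ok],np.array(xs)[ok],1); print('beam edge',p,'yaw',-np.degrees(np.arctan(p[0])))
E
python3 - <<'E'
from meas import *
im,d,i=load('wrist'); meas(i,im,d)
E
```

```text
pinion enc [ 598.94 -151.47] 17.65 phase deg 14.1 0.59
pinion mean [ 599.15 -151.44] 17.65 phase deg 14.09 0.58
sleeve depth 327 [ 600.91 -184.15] 11.3 [ 600.44 -183.97] z 0.084
sleeve ray [ 600.93 -184.12] 11.24
outer [285.32 118.77] [31.34 31.87] [ 600.78 -184.18]
hole [285.62 118.53] [25.36 26.49] [ 600.99 -184.33]
collar face ((593.2828369140625, -181.6151580810547), (56.37264633178711, 50.2133903503418), 0.7449507713317871) 0.0791
beam edge [-0.08141949  0.61687921] yaw 4.654725944871864
```

>>> play_rows(commands="0.583 0.127 0 0 0 -0.061;0.583 0.127 0 0 0 -0.061;0.583 0.127 0 0 0 -0.061;0.583 0.127 0 0 0 -0.061;0 0 0 0 0 0;0 0 0 0 0 0;0 0 0 0 0 0;0 0 -0.2 0 0 0;0 0 -0.2 0 0 0;0 0 0 0 0 0;0 0 0 0 0 0")

```text
time_s: 8.55
tcp_pos: [0.6003, -0.1844, 0.1502]
ee_rot: [[0.972, 0.234, -0.001], [0.234, -0.972, -0.0], [-0.001, -0.0, -1.0]]
wrist_force: [0.2, -0.8, -0.5]
gripper_width: 0.243
gripper_force: 30.0
```

```bash
python3 - <<'E'
from meas import *
im,d,i=shot('wrist'); s=[r.sense()]; print(s[0]['tcp_pos'],s[0]['time_s'])
gear(i,d,s[0])
u,v=proj(i,[.6009,-.1842,.09]).astype(int)
cv2.imwrite('pics/w4c.png',cv2.resize(im[v-75:v+75,u-90:u+90],None,fx=4,fy=4,interpolation=cv2.INTER_CUBIC))
E
```

```text
[ 0.60057997 -0.18441371  0.15049249] 8.6
centre tool mm [-0.16  0.21] res [-0.05 -0.05  0.01  0.09 -0.01 -0.1 ] phase tool deg -12.46 conc 0.68 tool yaw 13.51 world tooth yaw mod30 25.97 top z tool 0.0117 286
```

View pics/w4c.png

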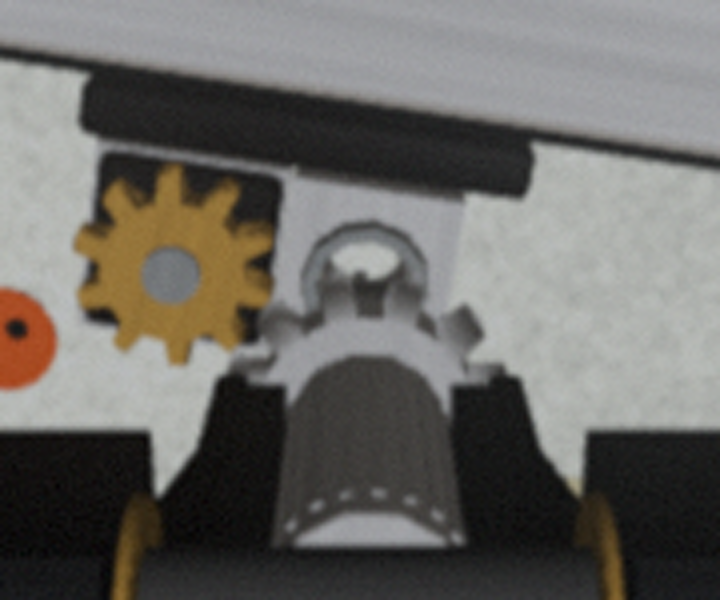

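The crop shows the nose just above the bore, with the sleeve ring visible behind the gear at (365,265). The pinion is clear at (172,272). I'll re-measure it from here.

```bash
python3 - <<'E'
from meas import *
im,d,i=load('wrist'); w,P,m,h=pin(i,im,d,(.5985,-.151)); q=w[m]*1000
g=np.array([600.48,-184.65]); 
c,rr=cv2.minEnclosingCircle(q.astype(np.float32)); c=np.array(c); a=np.arctan2(*(q-c).T[::-1]); R=np.hypot(*(q-c).T); f=np.exp(10j*a[R>13]).mean()
print(c,rr,'phase',np.degrees(np.angle(f))/10,abs(f),'gear->pin',c-g,np.hypot(*(c-g)))
b=(abs(P[...,2]-.088)<.004)&(P[...,0]>.622)&(abs(P[...,1]+.17)<.12)&(d>0)
x,y=P[b][:,0],P[b][:,1]; ys=np.arange(-.25,-.08,.01); xs=[x[abs(y-t)<.003].min() if (abs(y-t)<.003).sum()>3 else np.nan for t in ys]; ok=np.isfinite(xs); p=np.polyfit(ys[ok],np.array(xs)[ok],1); print('beam yaw',-np.degrees(np.arctan(p[0])),'beam x at -.1842',np.polyval(p,-.1842))
E
```

```text
[ 595.88067627 -153.10664368] 22.392127990722656 phase -1.5765312325808727 0.07426015096512831 gear->pin [-4.59932373 31.54335632] 31.87690554167196
beam yaw 4.521885157117162 beam x at -.1842 0.632847078533892
```

>>> play_rows(commands="0.01 0.012 0 0 0 0;0 0 -0.1 0 0 0;0 0 -0.1 0 0 0;0 0 -0.1 0 0 0;0 0 -0.1 0 0 0;0 0 -0.1 0 0 0;0 0 0 0 0 0")

```text
time_s: 9.3
tcp_pos: [0.6005, -0.1839, 0.1349]
ee_rot: [[0.972, 0.233, -0.001], [0.233, -0.972, 0.0], [-0.001, -0.0, -1.0]]
wrist_force: [-0.8, 1.1, -0.5]
gripper_width: 0.251
gripper_force: 30.0
```

>>> play_rows(commands="0 0 -0.1 0 0 0;0 0 -0.1 0 0 0;0 0 -0.1 0 0 0;0 0 -0.1 0 0 0;0 0 -0.1 0 0 0;0 0 -0.1 0 0 0;0 0 0 0 0 0;0 0 0 0 0 0")

```text
time_s: 10.1
tcp_pos: [0.601, -0.1839, 0.1175]
ee_rot: [[0.972, 0.234, -0.0], [0.234, -0.972, -0.0], [-0.0, 0.0, -1.0]]
wrist_force: [0.4, -0.0, -0.9]
gripper_width: 0.245
gripper_force: 30.0
```

>>> play_rows(commands="0 0 -0.07 0 0 0;0 0 -0.07 0 0 0;0 0 -0.07 0 0 0;0 0 -0.07 0 0 0;0 0 0 0 0 0;0 0 0 0 0 0")

```text
time_s: 10.7
tcp_pos: [0.6009, -0.1839, 0.109]
ee_rot: [[0.972, 0.234, -0.0], [0.234, -0.972, -0.0], [-0.0, -0.0, -1.0]]
wrist_force: [-0.5, -0.0, -1.1]
gripper_width: 0.247
gripper_force: 30.0
```

>>> play_rows(commands="0 0 -0.07 0 0 0;0 0 -0.07 0 0 0;0 0 0 0 0 0;0 0 0 0 0 0")

```text
time_s: 11.1
tcp_pos: [0.6014, -0.184, 0.1058]
ee_rot: [[0.972, 0.234, 0.001], [0.234, -0.972, -0.0], [0.001, 0.001, -1.0]]
wrist_force: [-0.8, 0.7, 3.9]
gripper_width: 0.242
gripper_force: 30.0
```

>>> play_rows(commands="0 0 -0.05 0 0 0;0 0 -0.05 0 0 0;0 0 0 0 0 0;0 0 0 0 0 0")

```text
time_s: 11.5
tcp_pos: [0.6014, -0.184, 0.1028]
ee_rot: [[0.972, 0.234, 0.001], [0.234, -0.972, -0.0], [0.001, 0.001, -1.0]]
wrist_force: [-1.1, 1.8, 6.9]
gripper_width: 0.241
gripper_force: 30.0
```

>>> play_rows(commands="0 0 -0.04 0 0 0;0 0 -0.04 0 0 0;0 0 0 0 0 0;0 0 0 0 0 0")

```text
time_s: 11.9
tcp_pos: [0.6015, -0.184, 0.1023]
ee_rot: [[0.972, 0.235, 0.002], [0.235, -0.972, -0.001], [0.002, 0.001, -1.0]]
wrist_force: [-3.8, 3.5, 13.4]
gripper_width: 0.244
gripper_force: 30.0
```

```bash
python3 - <<'E'
from meas import *
im,d,i=shot('wrist'); s=r.sense(); print(s['tcp_pos'],s['wrist_force'],s['gripper_force'],s['time_s'])
gear(i,d,s)
P=cloud(i,d); q=P[(np.hypot(P[...,0]-.601,P[...,1]+.184)<.0145)&(np.hypot(P[...,0]-.601,P[...,1]+.184)>.0115)&(d>0)&(P[...,2]<.1)]; print('gear top z',np.median(q[:,2]))
k=(np.hypot(P[...,0]-.5989,P[...,1]+.1514)<.012)&(abs(P[...,2]-.092)<.006); print('pinion top z',np.median(P[k][:,2]),k.sum())
E
```

```text
[ 0.60147275 -0.18398009  0.10230867] [-3.24159451  2.3861586  13.02900978] 29.99557351693511 11.95
centre tool mm [ 0.61 -2.3 ] res [ 3.02 -2.1  -0.93  0.48  1.56] phase tool deg -5.6 conc 0.36 tool yaw 13.57 world tooth yaw mod30 19.17 top z tool 0.0115 344
gear top z 0.0909982472232981
pinion top z 0.09123376828927804 1231
```

The gear's top face is level with the pinion's (91.0 mm against 91.2 mm), and there is about 13 N of push against a hard stop, so the holder is home.

```bash
python3 -c "
from station import r
print(r.finish_job())"
```

```text
the job is handed in; nothing more can be done
None
```

The geared holder is seated in the collar with its teeth meshed, its gear top level with the pinion, and the arm still gripping and pressing it down with about 13 N; I handed the job in at about 12 s, and the hand-in returned no verdict.

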